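# Clip the self-closing tweezers onto the tall sample tube

## Task

Take the self-closing tweezers off the post of their parking stand by squeezing their two finger plates, which opens the jaws, and lower them, still open and upright, around the tall sample tube in the rack on the warming plate. Let go so that the jaws close on the tube and the tweezers stay clipped on it, upright, with the tube still standing in its hole in the rack.

Things in the scene. Friction and masses are not known exactly. Their poses are not given: they have to be found in the camera images.
- tweezers_grip (a point): Midway between the two finger plates (24 mm wide, 26 tall) at the top of the upright steel tweezers, half-way up the plates, 120 mm above the jaw tips; 140 mm tall, 90 g. z up, y from plate to plate, x along the hinge pin. Clipped on: plates splay, 58 mm over their upper edges. Squeezed along y with 8 to 10 N they stop upright and parallel, 34 mm over the outsides, jaws 38 mm apart: open.
- tweezers_jaws (a point): Midway between the flat jaws (24 mm wide, 24 tall), 108 mm below the grip point, 12 mm above the jaw tips; same axes. Let go, a spring shuts them with 6 N. At the start they clip a fixed 16 mm square post on a black block 70 x 80 x 25 mm, tips resting on it; the post ends 45 mm above the tips: lift 55 mm straight up, open, to clear it. A tube can reach 60 mm above the tips, then meets the hinge.
- jaw (a joint): Turn of each arm of the tweezers (rad, both alike): 0 = jaws parallel, 16 mm apart, as when clipped on the post or a tube; 0.20 = squeezed fully open; -0.12 = shut on nothing.
- vial: Tall tube, white with dark cap, 16 mm diameter, 80 long, z along it; origin: centre of its underside. Loose in one of 3 holes (a row, 60 mm apart) of a fixed metal rack 70 x 190 x 40 mm on the warming plate. Rack top: 60 mm above the table, 30 above the origin; the tube stands 50 mm out of it, the two short tubes 22. Good height: jaw point about 52 mm above the origin, tips 10 mm above the rack.
There are look-alikes about, which are no part of the job. Leave any orange look-alike of the part that bears tweezers_grip alone. What is shaped like the vial but pink or red is not meant.

How it is judged (in metres and radians):
On the way:
1. the tweezers are squeezed open and off the post (value of joint jaw above 0.08 rad and distance of tweezers_grip from where it was at the start of the episode above 0.06 m), for 0.1 s.
At the end, for the whole second after the job is handed in: Tweezers let go and clipped on the tall tube: jaw centre within 15 mm of its axis and 5 mm or more below its top, jaws held apart by it (joint within 0.06 of 0), tweezers upright within 17 degrees; the tube upright within 11 degrees, within 12 mm of its start; all at rest (horizontal distance between tweezers_jaws and vial below 0.015 m and value of joint jaw between -0.06 and 0.06 rad and z of tweezers_jaws in the frame of vial between 0.03 and 0.075 m and angle between tweezers_grip's own z axis and vertical below 0.3 rad and angle between vial's own z axis and vertical below 0.2 rad and distance of vial from where it was at the start of the episode below 0.012 m and velocity of joint jaw below 0.1 rad/s and linear speed of vial below 0.03 m/s); the robot touches nothing.
It also fails if it takes over 32 s, if anything falls off the work surface, if the arm or the gripper's body presses on something with over 40 N, if the wrist force passes 120 N, or if a joint passes its speed limit or range.

## Robot

A 7-joint arm with a two-finger parallel gripper is mounted at the origin on the work surface. World frame = base frame: x ahead of the robot, y to its left, z up, the work surface at z = 0. Lengths are in mm, angles in rad, forces in N, time in s.
With the tool pointing down it reaches from about 400 to 875 mm from the base axis. Payload 4.4 kg.
Tool frame: the origin (TCP) lies at the very end of the fingers, on their centre line; the grasp point (between the pads) lies 19 mm behind it; z points along the fingers, y is the line along which they close (so a half turn about z gives the same grasp; the last joint's range is limited). The gripper opens to 85 mm and grips with 20 to 120 N. Pads are 22 mm wide; open, the fingers measure 114 mm over their backs; the gripper's body (76 mm by 85 mm) begins 54 mm behind the grasp point. The pads swing forward as they close: fully open they stand 13 mm farther back than shut.
Start: joints at [1.192, 0.628, 0.038, 1.517, -0.027, 0.996, -0.02], TCP at [200.048, -618.465, 231.313] pointing down, gripper open.
Joint ranges: [-3.06, 3.06], [-0.37, 2.12], [-1.25, 1.32], [0.18, 2.47], [-1.1, 4.24], [0.23, 1.98], [-2.94, 2.94]. Speed limits (rad/s): [2.57, 2.57, 3.14, 3.14, 3.14, 3.14, 3.14].

## Interface

Orientations are given as [roll, pitch, yaw] about the fixed x, y, z axes, in that order (R = Rz(yaw) Ry(pitch) Rx(roll)).
In Python, from cell import ctrl gives the robot as it stands.
- The arm moves only by the tool step_arm, never from a script. Its argument "series" is a list that holds one entry, the list of rows, each a list of 7 numbers: the turn, a rotation vector about the tool's x, y, z as a fraction of full scale, then the shift along the tool's x, y, z as a fraction of full scale, then the closure, from 0 (fully open) to 1 (shut). In form: [[[ax, ay, az, tx, ty, tz, gripper], ...]]. A call has 1 to 12 rows; each row shifts and turns the commanded pose from where the row before left it, along the tool's axes as they then stand; what a row does not reach is not made up. Full scale, the value 1, is 150 mm for a shift and 45 degrees for a turn. A row lasts 1/10 s, in which the tool goes at most 50 mm and 8.59 degrees, less where a joint would pass 70% of its speed; a pose out of reach is approached as far as the arm can. A call with a number of a shift or a turn outside -1 to 1 is refused whole. A call with a gripper value outside its range is refused whole. The fingers move at their own pace and stop on an object; the grip force is fixed at half the most. Time passes only in rows, so rows that do not move let the fingers close. It gives the time, the measured TCP pose, the force, the opening and the grip force at its end, in the units of the state.
- ctrl.read_state(): the state, without advancing time (a new reading comes with each control period).
- ctrl.get_image(name): name is "side" or "top"; returns a dict with "img" (420x560x3 uint8, red, green, blue), "fx", "fy", "cx", "cy" (pixels), "dist" ([k1, k2, p1, p2, k3] as OpenCV has them; the pictures are not rectified), "R" (3x3) and "t" (3): a world point X has camera coordinates R X + t. Camera axes: x right, y down, z forward; pixel columns grow to the right and rows downward; lengths in mm; the calibration is good to about 2 mm. A picture is of the moment at which its call begins. There is no depth.
- ctrl.finish_job(): hands the job in; it is judged then, once.
Trained networks look in a picture, given as the dict that the camera call returned (one of the last four; its "shot" number tells which), for a name from the list of things; names that differ only in an ending like _2 or _b are one class to them, and where a whole thing is asked for, a point or a joint stands for the part that bears it (a point fixed in the world has none). Each returns a list of dicts, best first, with "score" (0 to 1); they miss things now and then, are a little off and sometimes report something else, mostly with a low value. They report only what shows in the picture. A call takes as long as a camera call. They do not tell look-alikes from the thing itself.
- ctrl.recognise(picture, thing): "centre" ([column, row] in pixels, amid what is visible of it).
The state is a dict: "clock": time; "qpos": joint angles; "qd": joint speeds; "tau": joint torques, N m; "eef_pos": TCP position; "tool_rot": TCP orientation; "force": force on the tool from outside, world axes, zero at the start; "torque": the same for the moment, N m; "width": finger opening in mm; "gripper_force": force on a finger pad.
Only numpy, scipy, OpenCV 4.12 (cv2) and the standard library are available. Lean on these libraries where they do the work, as an engineer would, in place of code of your own. Each camera call takes 0.05 s, during which the arm holds its last target. There are 200 camera calls.

## Working session

There is one attempt and no reset: what is moved stays moved. The work goes in short steps, Python scripts to look and compute and a tool call to move; the robot and the scene stay as the last step left them, time stands still between calls to the robot, and variables do not carry over. Pictures are saved under pics/ and viewed, at most 10 in all, crops included, and the job is handed in when it is done.

Besides the shell and the picture viewer there is one more tool, called after ">>>" in YAML: its name, and indented under it one key for each argument. step_arm: Moves the arm, as the interface text tells. Shift numbers are shares of 150 mm and turn numbers shares of 45 degrees, none past 1 either way. Its arguments: {"type":"object","properties":{"series":{"type":"array","items":{"type":"array","items":{"type":"array","items":{"type":"number","minimum":-1,"maximum":1}}}}},"required":["series"]}

```bash
mkdir -p pics; cat > h.py <<'E'
import numpy as np,cv2
from cell import ctrl
def ray(p,uv):
    K=np.array([[p['fx'],0,p['cx']],[0,p['fy'],p['cy']],[0,0,1.]])
    n=cv2.undistortPoints(np.array([[uv]],float),K,np.array(p['dist'],float)).ravel()
    R=np.array(p['R']);t=np.array(p['t']).ravel()
    return -R.T@t, R.T@np.r_[n,1]
def atz(p,uv,z):
    o,d=ray(p,uv);return o+d*(z-o[2])/d[2]
def tri(p,a,q,b):
    o1,d1=ray(p,a);o2,d2=ray(q,b)
    s=np.linalg.lstsq(np.c_[d1,-d2],o2-o1,rcond=None)[0]
    x=o1+s[0]*d1;y=o2+s[1]*d2
    return (x+y)/2,np.linalg.norm(x-y)
def proj(p,X):
    K=np.array([[p['fx'],0,p['cx']],[0,p['fy'],p['cy']],[0,0,1.]])
    return cv2.projectPoints(np.array([X],float),cv2.Rodrigues(np.array(p['R'],float))[0],np.array(p['t'],float),K,np.array(p['dist'],float))[0].ravel()
E
python3 - <<'E'
from h import *
np.set_printoptions(precision=1,suppress=True)
s=ctrl.read_state();print(s)
for n in('side','top'):
    p=ctrl.get_image(n);cv2.imwrite(f'pics/{n}0.png',p['img'][:,:,::-1])
    print(n,p['fx'],-np.array(p['R']).T@np.array(p['t']).ravel())
    for th in('tweezers_grip','tweezers_jaws','vial'):
        print(th,[(np.round(d['centre']),round(d['score'],2)) for d in ctrl.recognise(p,th)])
E
```

```text
{'clock': 0.0, 'qpos': array([ 1.2,  0.6,  0. ,  1.5, -0. ,  1. , -0. ]), 'qd': array([-0.,  0.,  0., -0.,  0.,  0.,  0.]), 'tau': array([  0. , -56.3,   1.2, -19.3,   0. ,   0. ,   0. ]), 'eef_pos': array([ 199.9, -617.8,  230.4]), 'tool_rot': array([-3.1, -0. ,  0.3]), 'force': array([ 0.8,  0.9, -0.9]), 'torque': array([ 0.,  0., -0.]), 'gripper_force': 0.0, 'width': 85.51305520084045}
side 546.8388734302964 [ 360.3 -988.1  705.2]
tweezers_grip [(array([310., 152.]), 0.83), (array([262., 170.]), 0.61), (array([258., 142.]), 0.59)]
tweezers_jaws [(array([258., 137.]), 0.81), (array([263., 168.]), 0.77), (array([312., 153.]), 0.74)]
vial [(array([340., 260.]), 0.72), (array([213., 286.]), 0.71), (array([352., 356.]), 0.66)]
top 447.9540570847999 [ 289.1  -70.8 1223.4]
tweezers_grip [(array([184., 167.]), 0.67), (array([159., 211.]), 0.62), (array([197., 212.]), 0.46)]
tweezers_jaws [(array([162., 211.]), 0.76), (array([196., 214.]), 0.61), (array([186., 163.]), 0.46)]
vial [(array([336., 265.]), 0.61), (array([335., 176.]), 0.58), (array([408., 188.]), 0.5)]
```

View pics/side0.png

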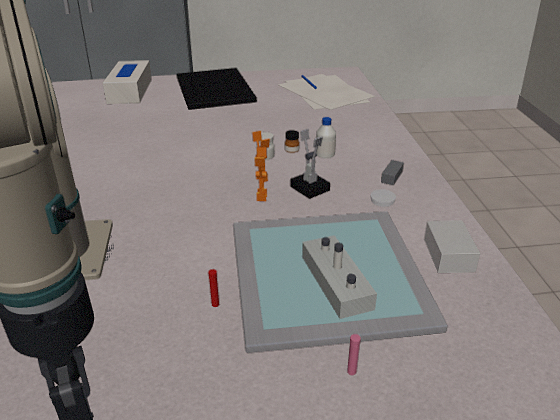

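View pics/top0.png

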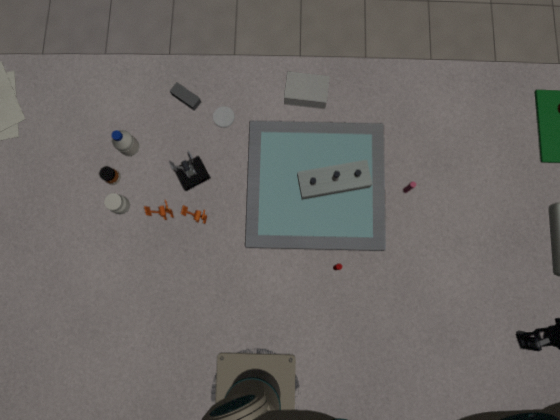

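The grey tweezers are at side (310,155) and top (186,167). The orange look-alikes are at side (262,170) and (258,142), top (159,211) and (197,212). The tall white tube is the middle one in the rack, at side (338,255) and top (336,176). Not meant: the two short tubes, the red tube at side (213,288) and the pink tube at side (353,355). I'll check the choice in a close crop.

```bash
python3 - <<'E'
from h import *
a=cv2.imread('pics/side0.png');b=cv2.imread('pics/top0.png')
f=lambda i,u,v,w,h,s:cv2.resize(i[v:v+h,u:u+w],None,fx=s,fy=s,interpolation=cv2.INTER_CUBIC)
A=f(a,280,120,60,80,5);B=f(b,160,140,60,60,5);C=f(a,295,225,90,95,3);D=f(b,290,150,90,60,3)
m=np.zeros((600,800,3),np.uint8)
m[:400,:300]=A;m[:300,300:600]=B;m[300:585,300:570]=C;m[400:580,0:270]=D
cv2.imwrite('pics/crop.png',m)
E
```

```text
(no output)
```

View pics/crop.png

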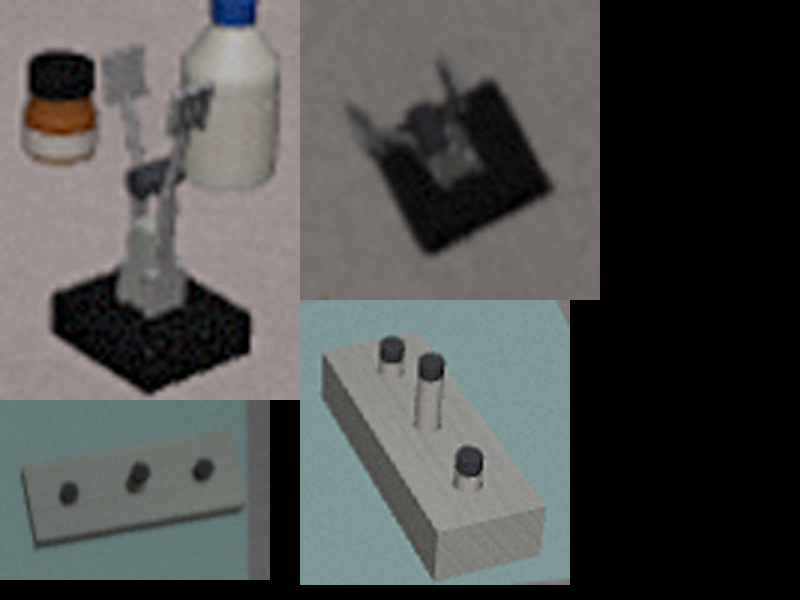

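```bash
python3 - <<'E'
from h import *
np.set_printoptions(precision=1,suppress=True)
p=ctrl.get_image('side');q=ctrl.get_image('top')
A=lambda u,v:(280+u/5-.4,120+v/5-.4);B=lambda u,v:(160+(u-300)/5-.4,140+v/5-.4)
L=tri(p,A(124,73),q,B(364,127));Rr=tri(p,A(190,110),q,B(450,79));print('plates',L,Rr)
d=L[0]-Rr[0];print('yaw of y', np.degrees(np.arctan2(d[1],d[0])),np.linalg.norm(d),(L[0]+Rr[0])/2)
c=[atz(q,B(*u),25)[:2] for u in((552,187),(430,252),(495,83),(385,155))];print('block top',c)
e=[atz(p,A(*u),25)[:2] for u in((52,295),(150,365),(250,315))];print('side',e)
for v in(c[0]-c[1],c[0]-c[2],e[1]-e[0],e[2]-e[1]):print(np.linalg.norm(v),np.degrees(np.arctan2(v[1],v[0])))
# vial cap
C=lambda u,v:(295+(u-300)/3-.3,225+(v-300)/3-.3);D=lambda u,v:(290+u/3-.3,150+(v-400)/3-.3)
print('vial cap',tri(p,C(431,367),q,D(138,476)))
print('vial exit',atz(p,C(428,428),60),'cap top z110',atz(p,C(431,359),110),atz(q,D(139,471),110))
print('short',tri(p,C(469,461),q,D(203,470)),tri(p,C(392,349),q,D(69,493)))
r=[atz(q,D(*u),60)[:2] for u in((24,467),(37,540),(232,433),(244,506))];print('rack',r,np.mean(r,0))
E
```

```text
plates (array([570. , 216.8, 141.1]), np.float64(0.8261841243497743)) (array([595.6, 175.4, 139.4]), np.float64(1.8812887560974543))
yaw of y 121.72615504963512 48.70131573604073 [582.8 196.1 140.3]
block top [array([568.7, 141.4]), array([530.8, 206.7]), array([627.2, 176.2]), array([584.9, 235. ])]
side [array([533.3, 207.1]), array([570.7, 132.4]), array([628.5, 173.8])]
75.48996020359556 -59.85465298648658
68.03869160895496 -149.25711065550826
83.49508078096605 -63.403512021253476
71.15129987550652 35.59029282860175
vial cap (array([ 564.6, -195.4,  102.1]), np.float64(3.022255811621413))
vial exit [ 565.1 -202.4   60. ] cap top z110 [ 565.3 -197.4  110. ] [ 565.5 -195.2  110. ]
short (array([ 577.1, -255.4,   75.4]), np.float64(1.4015874264765982)) (array([ 553.5, -138. ,   75.9]), np.float64(1.217328491708048))
rack [array([579.3, -98.6]), array([ 513.5, -111.2]), array([ 614.8, -283.9]), array([ 548.3, -294. ])] [ 564.  -196.9]
```

```bash
cat >> h.py <<'E'
from scipy.spatial.transform import Rotation as Ro
def go(target,yaw=None):
    s=ctrl.read_state();R=Ro.from_euler('xyz',s['tool_rot'])
    w=R.as_rotvec()*0
    if yaw is not None:
        w=(R.inv()*Ro.from_euler('xyz',[np.pi,0,np.radians(yaw)])).as_rotvec(); R2=Ro.from_euler('xyz',[np.pi,0,np.radians(yaw)])
    else: R2=R
    d=R2.inv().apply(np.array(target)-s['eef_pos'])
    print('at',s['eef_pos'].round(1),np.degrees(s['tool_rot']).round(2),'t',s['clock'],'turn frac',(np.degrees(w)/45).round(3),'then shift frac',(d/150).round(3))
E
python3 - <<'E'
from h import *
go((520,-200,240),30.5); go((581.5,193,210),30.5)
E
```

```text
at [ 200.  -618.4  231.2] [-179.99   -0.     17.92] t 0.5 turn frac [-0.   -0.   -0.28] then shift frac [ 3.254 -1.321 -0.058]
at [ 200.  -618.4  231.2] [-179.99   -0.     17.92] t 0.5 turn frac [-0.   -0.   -0.28] then shift frac [ 4.937 -3.37   0.142]
```

>>> step_arm:
  series:
    - [[0,0,-0.14,0,0,0,0],[0,0,-0.14,0,0,0,0],[0,0,0,0.3,-0.12,0,0],[0,0,0,0.3,-0.12,0,0],[0,0,0,0.3,-0.12,0,0],[0,0,0,0.3,-0.12,0,0],[0,0,0,0.3,-0.12,0,0],[0,0,0,0.3,-0.12,0,0],[0,0,0,0.3,-0.12,0,0],[0,0,0,0.3,-0.12,0,0],[0,0,0,0.3,-0.12,0,0],[0,0,0,0.3,-0.12,0,0]]

```text
clock: 1.7
eef_pos: [497.4, -233.3, 231.6]
tool_rot: [3.141, -0.0, 0.533]
force: [1.1, -0.4, -0.1]
width: 85.6
gripper_force: 0.0
```

```bash
python3 - <<'E'
from h import *
go((581.5,193,210),30.5)
E
```

```text
at [ 497.4 -233.3  231.6] [ 1.7996e+02 -2.0000e-02  3.0510e+01] t 1.7 turn frac [ 0.001 -0.     0.   ] then shift frac [ 1.926 -2.164  0.144]
```

>>> step_arm:
  series:
    - [[0,0,0,0.193,-0.216,0.014,0],[0,0,0,0.193,-0.216,0.014,0],[0,0,0,0.193,-0.216,0.014,0],[0,0,0,0.193,-0.216,0.014,0],[0,0,0,0.193,-0.216,0.014,0],[0,0,0,0.193,-0.216,0.014,0],[0,0,0,0.193,-0.216,0.014,0],[0,0,0,0.193,-0.216,0.014,0],[0,0,0,0.193,-0.216,0.014,0],[0,0,0,0.193,-0.216,0.014,0],[0,0,0,0,0,0,0],[0,0,0,0,0,0,0]]

```text
clock: 2.9
eef_pos: [580.8, 192.5, 210.0]
tool_rot: [-3.142, 0.0, 0.535]
force: [-0.1, -1.0, -0.2]
width: 85.5
gripper_force: 0.0
```

```bash
python3 - <<'E'
from h import *
p=ctrl.get_image('side');q=ctrl.get_image('top')
s=ctrl.read_state();print(s['eef_pos'],s['qpos'])
print(proj(p,s['eef_pos']),proj(q,s['eef_pos']))
f=lambda i,u,v,w,h,s:cv2.resize(i[v:v+h,u:u+w,::-1],None,fx=s,fy=s,interpolation=cv2.INTER_CUBIC)
m=np.zeros((600,800,3),np.uint8)
m[:,:400]=f(p['img'],270,80,80,120,5);m[:400,400:]=f(q['img'],150,120,80,80,5)
cv2.imwrite('pics/app.png',m)
E
```

```text
[581.1729299  189.56360992 210.2632919 ] [-0.32617551  0.59438951 -0.05732573  1.65236964  0.04269162  0.89670376
 -1.44004641]
[311.74174402 111.71118953] [176.94920309 153.22490855]
```

View pics/app.png

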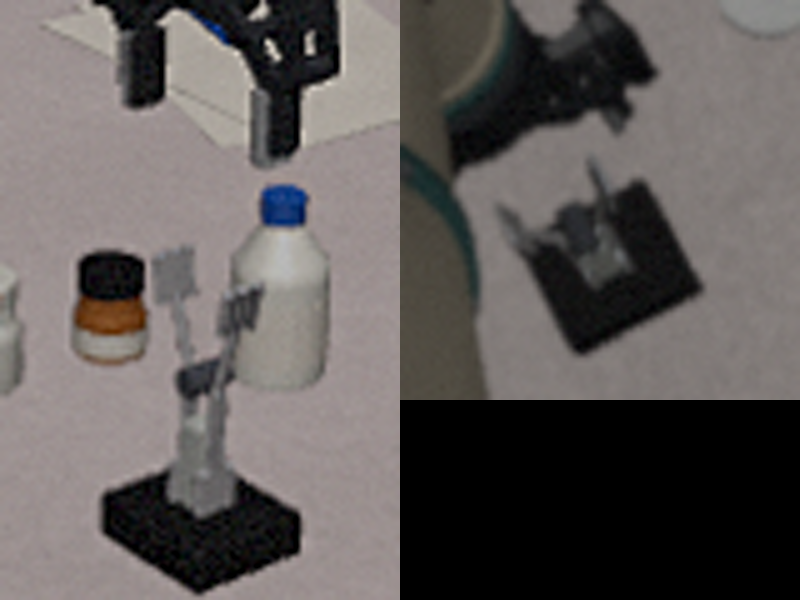

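The fingers straddle the grey tweezers in line with the plates: left fingertip at crop (140,105) and right at (272,165), above plates at (175,275) and (240,312). I'll check the centring by projection.

```bash
python3 - <<'E'
from h import *
p=ctrl.get_image('side');q=ctrl.get_image('top')
print(atz(q,(181,160.2),145),atz(p,(311.1-.4,138.2-.4),145))
for X in((581.5,193,145),(581.5,193,37)):print(proj(p,X),proj(q,X))
d=np.array([-.5075,.8616,0])*26
X=np.array([581.5,193,145]);print(proj(p,X+d),proj(p,X-d),proj(q,X+d),proj(q,X-d))
go((581.5,193,124))
E
```

```text
[582.17612395 194.99455241 145.        ] [579.73780689 186.26420593 145.        ]
[310.93953087 136.56952005] [181.77634479 160.47748995]
[309.86053882 175.90593972] [190.71316408 171.04340299]
[304.00339514 132.98929984] [318.05981363 140.24832596] [172.52964281 165.43604429] [191.00356122 155.53489183]
at [581.3 189.2 210.5] [1.7995e+02 2.0000e-02 3.0370e+01] t 3.1 turn frac [ 0.  0. -0.] then shift frac [ 0.014 -0.022  0.577]
```

>>> step_arm:
  series:
    - [[0,0,0,0,0,0.2,0],[0,0,0,0,0,0.2,0],[0,0,0,0,0,0.1,0],[0,0,0,0,0,0.075,0],[0,0,0,0,0,0,0],[0,0,0,0,0,0,0.3],[0,0,0,0,0,0,0.5],[0,0,0,0,0,0,0.7],[0,0,0,0,0,0,1],[0,0,0,0,0,0,1],[0,0,0,0,0,0,1],[0,0,0,0,0,0,1]]

```text
clock: 4.3
eef_pos: [583.9, 193.5, 128.4]
tool_rot: [3.141, -0.009, 0.533]
force: [-2.1, 1.8, 15.8]
width: 32.2
gripper_force: 57.8
```

```bash
python3 - <<'E'
from h import *
p=ctrl.get_image('side');q=ctrl.get_image('top')
s=ctrl.read_state();print(s['eef_pos'],s['width'],s['gripper_force'],s['force'],s['clock'])
f=lambda i,u,v,w,h,s:cv2.resize(i[v:v+h,u:u+w,::-1],None,fx=s,fy=s,interpolation=cv2.INTER_CUBIC)
m=np.zeros((600,800,3),np.uint8)
m[:,:400]=f(p['img'],270,80,80,120,5);m[:400,400:]=f(q['img'],150,120,80,80,5)
cv2.imwrite('pics/grip.png',m)
E
```

```text
[583.91245605 193.60004162 128.45597739] 31.658155415831292 57.78117684647441 [-2.51714267  0.53201655 16.01176749] 4.4
```

View pics/grip.png

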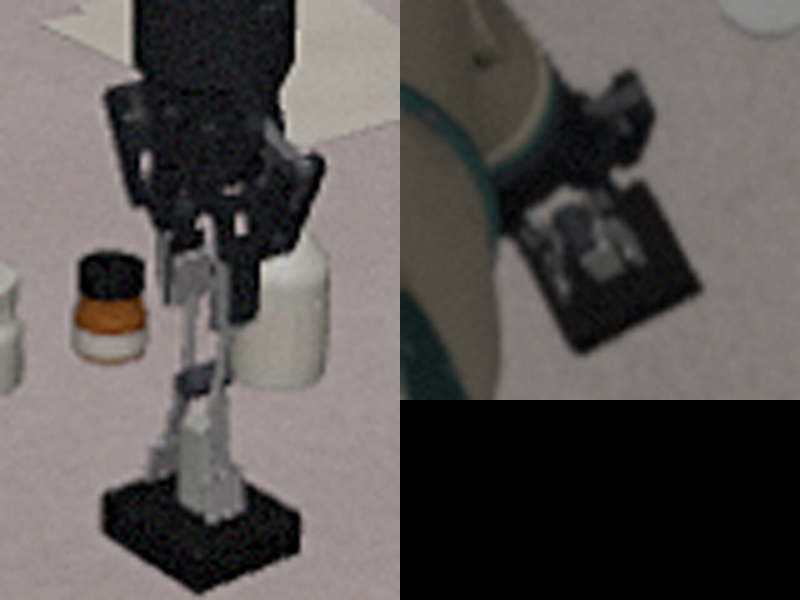

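The plates are squeezed and the jaws stand open either side of the post, at crop (160,465) and (225,500). Next I lift straight up.

>>> step_arm:
  series:
    - [[0,0,0,0,0,-0.04,1],[0,0,0,0,0,-0.06,1],[0,0,0,0,0,-0.1,1],[0,0,0,0,0,-0.15,1],[0,0,0,0,0,-0.2,1],[0,0,0,0,0,-0.2,1],[0,0,0,0,0,-0.1,1],[0,0,0,0,0,0,1],[0,0,0,0,0,0,1]]

```text
clock: 5.3
eef_pos: [580.8, 191.0, 251.4]
tool_rot: [3.142, 0.0, 0.532]
force: [0.4, -0.7, -1.2]
width: 31.8
gripper_force: 59.7
```

```bash
python3 - <<'E'
from h import *
s=ctrl.read_state();print(s['eef_pos'],s['width'],s['gripper_force'],s['force'],s['clock'])
go((500,0,260),30.5);go((565.2,-197,260),30.5)
E
```

```text
[580.76110595 190.9583838  251.35742091] 31.76814080948918 59.70914003904909 [ 0.37415523 -0.67603569 -1.20211231] 5.3
at [580.8 191.  251.4] [1.800e+02 3.000e-02 3.051e+01] t 5.3 turn frac [0.    0.001 0.   ] then shift frac [-1.11   0.824 -0.058]
at [580.8 191.  251.4] [1.800e+02 3.000e-02 3.051e+01] t 5.3 turn frac [0.    0.001 0.   ] then shift frac [-1.402  2.176 -0.058]
```

>>> step_arm:
  series:
    - [[0,0,0,-0.05,0.08,0,1],[0,0,0,-0.1,0.16,0,1],[0,0,0,-0.14,0.215,0,1],[0,0,0,-0.14,0.215,0,1],[0,0,0,-0.14,0.215,0,1],[0,0,0,-0.14,0.215,0,1],[0,0,0,-0.14,0.215,0,1],[0,0,0,-0.14,0.215,0,1],[0,0,0,-0.14,0.215,0,1],[0,0,0,-0.14,0.215,0,1],[0,0,0,-0.1,0.16,0,1],[0,0,0,-0.05,0.08,0,1]]

```text
clock: 6.5
eef_pos: [563.0, -205.9, 250.2]
tool_rot: [-3.141, 0.004, 0.527]
force: [-0.1, -0.1, -0.8]
width: 32.1
gripper_force: 59.7
```

>>> step_arm:
  series:
    - [[0,0,0,0,0,0,1],[0,0,0,0,0,0,1]]

```text
clock: 6.7
eef_pos: [565.0, -199.5, 250.9]
tool_rot: [-3.139, -0.0, 0.534]
force: [-0.1, 0.3, -0.2]
width: 31.8
gripper_force: 59.7
```

```bash
python3 - <<'E'
from h import *
np.set_printoptions(precision=1,suppress=True)
p=ctrl.get_image('side');q=ctrl.get_image('top')
s=ctrl.read_state();e=s['eef_pos'];print(e,s['width'],s['gripper_force'],s['force'],s['clock'])
go((565.2,-197,250))
for dz in (0,-102):print(proj(p,e+[0,0,dz]),proj(q,e+[0,0,dz]))
f=lambda i,u,v,w,h,s:cv2.resize(i[v:v+h,u:u+w,::-1],None,fx=s,fy=s,interpolation=cv2.INTER_CUBIC)
m=np.zeros((600,800,3),np.uint8)
m[:,:400]=f(p['img'],300,150,80,120,5);m[:400,400:]=f(q['img'],290,130,80,80,5)
cv2.imwrite('pics/over.png',m)
E
```

```text
[ 565.5 -198.6  251.3] 31.75220815227435 59.66290472075343 [-0.3 -1.  -1.2] 6.8
at [ 565.5 -198.6  251.3] [-179.9   -0.    30.7] t 6.8 turn frac [-0. -0. -0.] then shift frac [ 0. -0.  0.]
[343.1 177.4] [344.6 158.3]
[339.8 227.1] [339.2 169.6]
```

View pics/over.png

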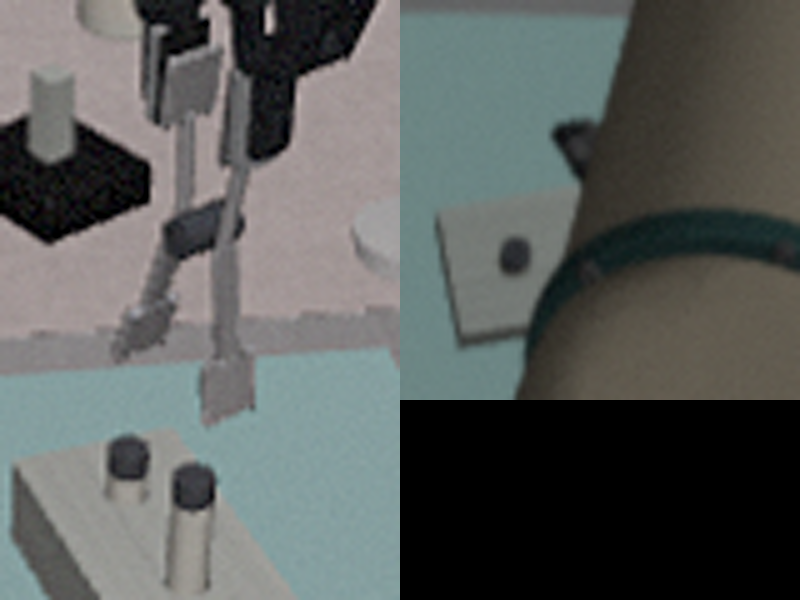

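The tweezers hang upright and open over the tall tube, with jaws at crop (143,340) and (230,395) and the cap at (194,485). I'll nudge them a little in +x, go part way down and look again.

>>> step_arm:
  series:
    - [[0,0,0,0.02,0,0.1,1],[0,0,0,0,0,0.1,1],[0,0,0,0,0,0.04,1],[0,0,0,0,0,0,1],[0,0,0,0,0,0,1]]

```text
clock: 7.3
eef_pos: [568.3, -199.0, 216.1]
tool_rot: [3.141, -0.001, 0.534]
force: [0.7, -0.3, -0.7]
width: 31.7
gripper_force: 59.7
```

```bash
python3 - <<'E'
from h import *
np.set_printoptions(precision=1,suppress=True)
p=ctrl.get_image('side')
s=ctrl.read_state();e=s['eef_pos'];print(e,s['width'],s['force'],s['clock'])
m=cv2.resize(p['img'][190:265,300:380,::-1],None,fx=8,fy=8,interpolation=cv2.INTER_CUBIC)
R=Ro.from_euler('xyz',s['tool_rot']).as_matrix()
for k in(-19,19):
  for x in(-12,12):
    u=proj(p,e+R[:,1]*k+R[:,0]*x+[0,0,-103.4]);u=((u-[300,190])*8+4).astype(int);cv2.circle(m,tuple(map(int,u)),3,(0,0,255),-1)
u=((proj(p,(565.2,-197,110))-[300,190])*8+4).astype(int);cv2.circle(m,tuple(map(int,u)),3,(0,255,0),-1)
cv2.imwrite('pics/near.png',m)
E
```

```text
[ 568.4 -199.4  216.3] 31.850675667124005 [-0.7 -0.7 -0.6] 7.35
```

View pics/near.png

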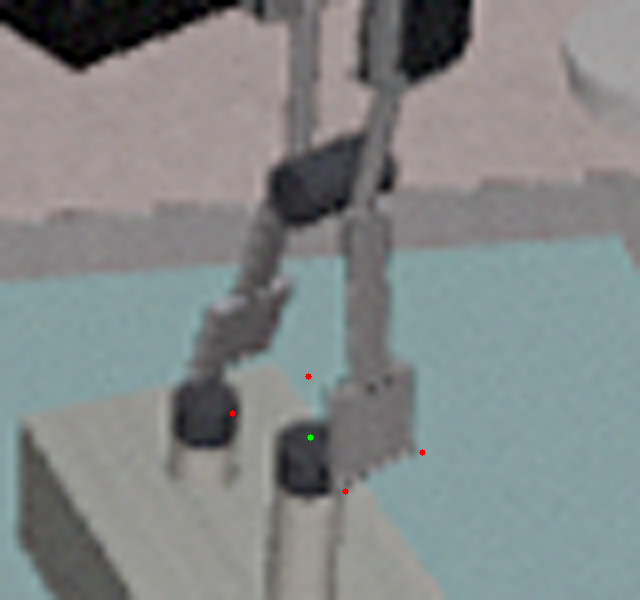

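The jaws straddle the cap, with jaw bottoms at crop (240,357) and (373,467) and the cap top at (303,432). A small correction in tool y and x should centre them, then I lower slowly.

>>> step_arm:
  series:
    - [[0,0,0,-0.013,0.01,0,1],[0,0,0,0,0,0.05,1],[0,0,0,0,0,0.05,1],[0,0,0,0,0,0.05,1],[0,0,0,0,0,0,1]]

```text
clock: 7.85
eef_pos: [565.9, -201.6, 191.4]
tool_rot: [-3.139, 0.002, 0.533]
force: [-0.1, 0.2, -1.8]
width: 32.1
gripper_force: 59.7
```

>>> step_arm:
  series:
    - [[0,0,0,0,0,0.05,1],[0,0,0,0,0,0.05,1],[0,0,0,0,0,0.05,1],[0,0,0,0,0,0,1],[0,0,0,0,0,0,1]]

```text
clock: 8.35
eef_pos: [566.8, -201.9, 170.3]
tool_rot: [-3.141, 0.0, 0.533]
force: [-0.6, -0.6, -1.0]
width: 32.1
gripper_force: 59.7
```

```bash
python3 - <<'E'
from h import *
p=ctrl.get_image('side')
s=ctrl.read_state();print(s['eef_pos'],s['width'],s['force'],s['clock'])
cv2.imwrite('pics/low.png',cv2.resize(p['img'][190:265,300:380,::-1],None,fx=8,fy=8,interpolation=cv2.INTER_CUBIC))
E
```

```text
[ 567.02749313 -201.99786482  170.62284874] 32.05695110472938 [ 0.72598238 -0.123289   -0.24975788] 8.4
```

View pics/low.png

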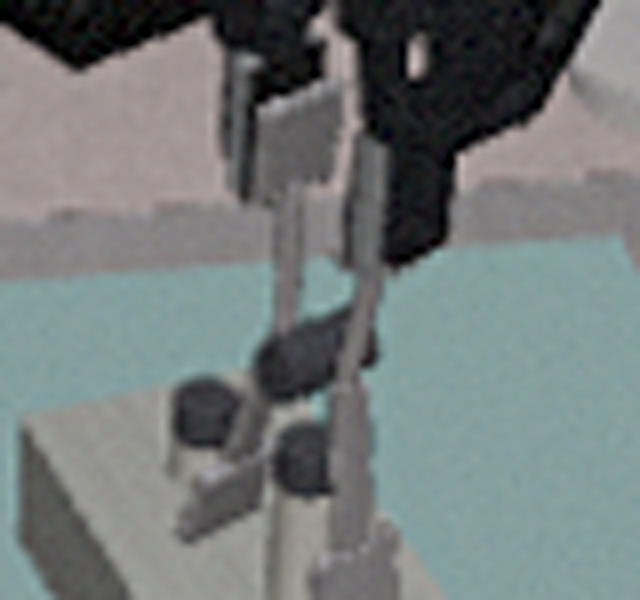

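The tube stands between the open jaws, cap at crop (303,455) and hinge above at (320,355), with no contact force. Now I release gradually.

>>> step_arm:
  series:
    - [[0,0,0,0,0,0,0.6],[0,0,0,0,0,0,0.55],[0,0,0,0,0,0,0.5],[0,0,0,0,0,0,0.45],[0,0,0,0,0,0,0.4],[0,0,0,0,0,0,0.35],[0,0,0,0,0,0,0.3],[0,0,0,0,0,0,0.2],[0,0,0,0,0,0,0],[0,0,0,0,0,0,0],[0,0,0,0,0,0,0],[0,0,0,0,0,0,0]]

```text
clock: 9.6
eef_pos: [566.9, -201.9, 170.6]
tool_rot: [3.142, -0.0, 0.533]
force: [0.4, -0.1, -0.3]
width: 85.2
gripper_force: 0.0
```

```bash
python3 - <<'E'
from h import *
p=ctrl.get_image('side')
s=ctrl.read_state();print(s['eef_pos'],s['width'],s['force'],s['clock'])
cv2.imwrite('pics/rel.png',cv2.resize(p['img'][175:275,290:390,::-1],None,fx=6,fy=6,interpolation=cv2.INTER_CUBIC))
E
```

```text
[ 566.92827711 -201.95748762  170.57415251] 85.51149138907063 [ 0.40994049 -0.29365149  0.08475901] 9.65
```

View pics/rel.png

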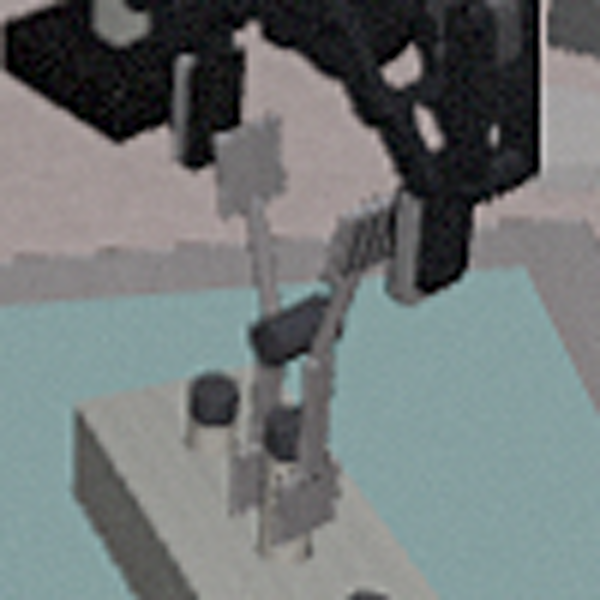

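The tweezers are clipped on the standing tube with the jaws around it at crop (285,500), and the fingers are clear of the plates. I'll retract upward.

>>> step_arm:
  series:
    - [[0,0,0,0,0,-0.05,0],[0,0,0,0,0,-0.1,0],[0,0,0,0,0,-0.15,0],[0,0,0,0,0,-0.2,0],[0,0,0,0,0,-0.2,0],[0,0,0,0,0,-0.1,0],[0,0,0,0,0,0,0],[0,0,0,0,0,0,0],[0,0,0,0,0,0,0],[0,0,0,0,0,0,0]]

```text
clock: 10.65
eef_pos: [566.2, -201.7, 289.3]
tool_rot: [-3.14, 0.002, 0.533]
force: [-0.7, -0.2, -0.2]
width: 85.6
gripper_force: 0.0
```

```bash
python3 - <<'E'
from h import *
p=ctrl.get_image('side')
s=ctrl.read_state();print(s['eef_pos'],s['width'],s['force'],s['clock'])
cv2.imwrite('pics/end.png',cv2.resize(p['img'][175:275,290:390,::-1],None,fx=6,fy=6,interpolation=cv2.INTER_CUBIC))
E
```

```text
[ 566.35067154 -201.78689596  289.44272876] 85.12508822458025 [-0.49574285  0.33734516  0.18778477] 10.7
```

View pics/end.png

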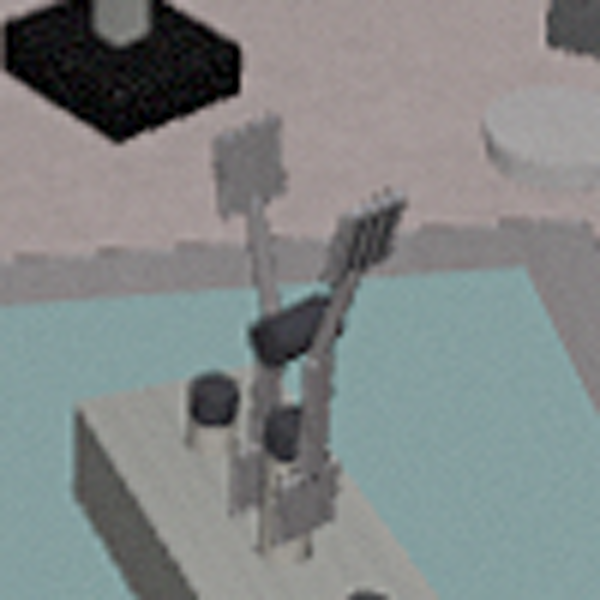

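The tweezers stand clipped on the tall tube, upright within a few degrees: plates at crop (250,165) and (365,235), jaws at about (280,490). The tube is in its hole and the gripper is clear.

```bash
python3 -c "
from cell import ctrl
print(ctrl.finish_job())"
```

```text
the job is handed in; nothing more can be done
None
```

The job is handed in at about 10.7 s on the robot clock: in the last picture the tweezers are clipped upright on the tall tube, which stands in its hole with the gripper clear; `finish_job` returned no verdict.

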